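Check the store's humidity probes in the bench calibrator

ROBOT

A 6-joint arm with a two-finger parallel gripper is mounted at the origin on the work surface. World frame = base frame: x ahead of the robot, y to its left, z up, the work surface at z = 0. Lengths are in mm, angles in rad, forces in N, time in s.
With the tool pointing down it reaches from about 250 to 775 mm from the base axis. Payload 4 kg.
Tool frame: the origin (TCP) lies on the centre line of the jaws, within the pads' length; the fingertips stand 22 mm ahead of it and the grasp point (between the pads) lies 3 mm ahead of it (ctrl.nose_length is the distance from the TCP to the fingertips, in mm); z points along the fingers, y is the line along which they close (so a half turn about z gives the same grasp; the last joint's range is limited). The gripper opens to 85 mm and grips with 20 to 120 N. Pads are 22 mm wide; open, the fingers measure 114 mm over their backs; the gripper's body (76 mm by 85 mm) begins 54 mm behind the grasp point. The pads swing forward as they close: fully open they stand 13 mm farther back than shut.
Start: joints at [1.207, 0.087, 1.371, -0, 1.684, -0.103], TCP at [141.827, 531.414, 253.341] pointing down, gripper open.
Joint ranges: [-3.1, 3.1], [-0.76, 2.03], [0.27, 2.55], [-1.08, 4.22], [0.17, 2.65], [-2.57, 2.57]. Speed limits (rad/s): [2.79, 2.79, 3.14, 3.14, 3.14, 3.14].

INTERFACE

Orientations are given as a unit quaternion [w, x, y, z].
In Python, from station import ctrl gives the robot as it stands.
- The arm moves only by the shell command python3 -m jog 'ROWS'. ROWS is JSON, a list of rows, each a list of 5 numbers: the shift along the tool's x, y, z in m, then the turn about the tool's z in rad, then the closure, from -1 (fully open) to 1 (shut). In form: [[tx, ty, tz, spin, claw], ...]. A call has 1 to 10 rows; each row is the pose to reach, as a shift and turn from the pose commanded when the call began, along the tool's axes at that moment; what a row does not reach only later rows make up. A row lasts 1/12 s, in which the tool goes at most 41.7 mm and 7.16 degrees, less where a joint would pass 70% of its speed; a pose out of reach is approached as far as the arm can. A call with a gripper value outside its range is refused whole. The fingers move at their own pace and stop on an object; the grip force is fixed at half the most. Time passes only in rows, so rows that repeat a pose let the fingers close. It gives the time, the measured TCP pose, the force, the opening and the grip force at its end, in the units of the state.
- ctrl.get_state(): the state, without advancing time (a new reading comes with each control period).
- ctrl.camera(name): name is "scene" or "top"; returns (picture, depth): 400x640x3 uint8, red, green, blue; 400x640 float32, mm along the optical axis (not along the pixel's ray), 0 where there is no reading.
- ctrl.camera_params(name): a dict with "K" (3x3 intrinsics, pixels), "extrinsics" (4x4, takes a point from camera to world coordinates). Camera axes: x right, y down, z forward; pixel columns grow to the right and rows downward; lengths in mm; the calibration is good to about 2 mm. A picture is of the moment at which its call begins. camera_params takes no time and is no camera call.
- ctrl.sign_off(): hands the job in; it is judged then, once.
The state is a dict: "time": time; "q": joint angles; "joint_velocities": joint speeds; "effort": joint torques, N m; "tool_pos": TCP position; "eef_rot": TCP orientation; "ft_force": force on the tool from outside, world axes, zero at the start; "ft_torque": the same for the moment, N m; "grip_width": finger opening in mm; "gripper_force": force on a finger pad.
Only numpy, scipy, OpenCV 4.12 (cv2) and the standard library are available. Lean on these libraries where they do the work, as an engineer would, in place of code of your own. Each camera call takes 0.05 s, during which the arm holds its last target. There are 200 camera calls.

TASK

Load the probe calibrator: turn its round bayonet cover anticlockwise until it releases, lift it out and lay it flat and centred, knob up, across the open square wooden rest. Put every probe from the wooden stand fully home in the calibrator, one to a well; when all of them are in, press the start button on the calibrator's corner right down and let go, leaving cover and probes in place and not shifting or knocking over the jars, bottle and tin around.

Things in the scene. Friction and masses are not known exactly. Their poses are not given: they have to be found in the camera images.
- calibrator: Fixed probe calibrator: grey block 160 x 160 mm, 80 mm high, aluminium top plate. Origin: centre of its underside; z up, x away from its display side; yaw within 0.25 rad of 0. Its top (80 mm up) has four wells on a square of 76 mm pitch around a central keyway; at the start the round cover hides them all.
- keyway (a point): Centre of the calibrator's keyway, on its top: a slot 13 mm wide, 51 mm long along the calibrator's y axis, through the 12 mm top plate. Below the plate is a 16 mm gap in which the cover's cross pin turns. Axes as the calibrator's.
- well0 (a point): Centre of the mouth of well 0, on the calibrator's top, 80 mm above the table. Round opening 13.5 mm across with a 3 mm lead-in, vertical, 68 mm deep; at calibrator x = -38, y = -38 mm. Axes as the calibrator's.
- well1 (a point): Centre of the mouth of well 1, on the calibrator's top, 80 mm above the table. Round opening 13.5 mm across with a 3 mm lead-in, vertical, 68 mm deep; at calibrator x = -38, y = 38 mm. Axes as the calibrator's.
- well2 (a point): Centre of the mouth of well 2, on the calibrator's top, 80 mm above the table. Round opening 13.5 mm across with a 3 mm lead-in, vertical, 68 mm deep; at calibrator x = 38, y = -38 mm. Axes as the calibrator's.
- well3 (a point): Centre of the mouth of well 3, on the calibrator's top, 80 mm above the table. Round opening 13.5 mm across with a 3 mm lead-in, vertical, 68 mm deep; at calibrator x = 38, y = 38 mm. Axes as the calibrator's.
- cover: Loose bayonet cover, 0.25 kg: black disc 128 mm across, 8 mm thick. Origin: centre of the disc's underside; z up; y along its knob and pin. At the start it lies flat on the calibrator, pin caught under the top plate (3 mm of lift play), turned clockwise (from above) 0.75 to 1.0 rad from release. It turns freely by hand; no other lock.
- cover_knob (a point): Centre of the cover's aluminium bar knob, 24 mm above the disc's underside: bar 76 mm long (cover y), 16 mm wide (cover x), 32 mm tall, its top 40 mm above the disc's underside.
- cover_pin (a point): Centre of the steel cross pin, 19 mm below the disc on an 11 mm shank: 44 mm long (cover y), 8 mm wide and tall. Turn anticlockwise (from above) to the stop: there cover yaw = calibrator yaw (the stop allows 0.05 to 0.1 rad more), pin over keyway, and it lifts straight out; it passes within about 0.08 rad. Another stop blocks clockwise turns past 1.1 rad.
- rest: Loose square open wooden box, 110 x 110 mm, 45 mm high, walls 8 mm, 0.7 kg: the cover's rest. Origin: centre of its underside, z up. The cover lies flat across its rims, knob up, shank and pin hanging inside; the cover's origin is then 45 mm above the rest's origin.
- stand: Fixed wooden probe stand, 140 x 140 mm, 70 mm high, four square holes 14 mm wide on a square of 76 mm pitch (x, y = +-38 mm from its centre), in which the probes stand. Origin: centre of its underside, z up.
- probe0: Humidity probe (3 or 4 present, all alike), 106 mm long, 0.07 kg: steel shank 10 mm across, 60 mm long, tapered tip; collar 26 mm across, 6 mm thick; round grey grip 20 mm across, 66 to 106 mm above the tip. Origin: the tip; z towards the grip. Starts upright in the stand, collar on its top, tip 10 mm above the table. Home in a well: collar on the calibrator's top, tip 20 mm above the table.
- probe1: Humidity probe (3 or 4 present, all alike), 106 mm long, 0.07 kg: steel shank 10 mm across, 60 mm long, tapered tip; collar 26 mm across, 6 mm thick; round grey grip 20 mm across, 66 to 106 mm above the tip. Origin: the tip; z towards the grip. Starts upright in the stand, collar on its top, tip 10 mm above the table. Home in a well: collar on the calibrator's top, tip 20 mm above the table.
- probe2: Humidity probe (3 or 4 present, all alike), 106 mm long, 0.07 kg: steel shank 10 mm across, 60 mm long, tapered tip; collar 26 mm across, 6 mm thick; round grey grip 20 mm across, 66 to 106 mm above the tip. Origin: the tip; z towards the grip. Starts upright in the stand, collar on its top, tip 10 mm above the table. Home in a well: collar on the calibrator's top, tip 20 mm above the table.
- probe3: Humidity probe (3 or 4 present, all alike), 106 mm long, 0.07 kg: steel shank 10 mm across, 60 mm long, tapered tip; collar 26 mm across, 6 mm thick; round grey grip 20 mm across, 66 to 106 mm above the tip. Origin: the tip; z towards the grip. Starts upright in the stand, collar on its top, tip 10 mm above the table. Home in a well: collar on the calibrator's top, tip 20 mm above the table.
- start (a joint): Start button on the calibrator's top: travel in m, 0 up, 0.006 fully pressed, sprung (about 4 N fully down).
- start_top (a point): Centre of the top of the start button: grey button 18 mm across in a low black housing, on the corner of the calibrator at calibrator x = -64, y = +64 mm, beyond the cover's edge.
- jar_a: Bystander: small capped jar 56 mm across, 85 mm high. Origin at its underside.
- jar_b: Bystander: capped jar 60 mm across, 100 mm high. Origin at its underside.
- bottle: Bystander: bottle 52 mm across, 130 mm high. Origin at its underside.
- tin: Bystander: tin 64 mm across, 60 mm high. Origin at its underside.
Things that resemble listed ones, but are neither listed nor needed, are in the scene too. Leave any blue or green look-alike of the probe3 alone.

How it is judged (in metres and radians):
On the way, in this order (a step that is already met when the one before it is completed fails the run):
1. the cover is turned to its release and lifted clear of the calibrator (z of cover in the frame of calibrator above 0.115 m), for 0.1 s.
2. every probe present is fully home in a well (((horizontal distance between probe0 and well0 below 0.007 m and z of probe0 in the frame of well0 below -0.056 m and angle between probe0's own z axis and vertical below 0.12 rad) or (horizontal distance between probe0 and well1 below 0.007 m and z of probe0 in the frame of well1 below -0.056 m and angle between probe0's own z axis and vertical below 0.12 rad) or (horizontal distance between probe0 and well2 below 0.007 m and z of probe0 in the frame of well2 below -0.056 m and angle between probe0's own z axis and vertical below 0.12 rad) or (horizontal distance between probe0 and well3 below 0.007 m and z of probe0 in the frame of well3 below -0.056 m and angle between probe0's own z axis and vertical below 0.12 rad)) and ((horizontal distance between probe1 and well0 below 0.007 m and z of probe1 in the frame of well0 below -0.056 m and angle between probe1's own z axis and vertical below 0.12 rad) or (horizontal distance between probe1 and well1 below 0.007 m and z of probe1 in the frame of well1 below -0.056 m and angle between probe1's own z axis and vertical below 0.12 rad) or (horizontal distance between probe1 and well2 below 0.007 m and z of probe1 in the frame of well2 below -0.056 m and angle between probe1's own z axis and vertical below 0.12 rad) or (horizontal distance between probe1 and well3 below 0.007 m and z of probe1 in the frame of well3 below -0.056 m and angle between probe1's own z axis and vertical below 0.12 rad)) and ((horizontal distance between probe2 and well0 below 0.007 m and z of probe2 in the frame of well0 below -0.056 m and angle between probe2's own z axis and vertical below 0.12 rad) or (horizontal distance between probe2 and well1 below 0.007 m and z of probe2 in the frame of well1 below -0.056 m and angle between probe2's own z axis and vertical below 0.12 rad) or (horizontal distance between probe2 and well2 below 0.007 m and z of probe2 in the frame of well2 below -0.056 m and angle between probe2's own z axis and vertical below 0.12 rad) or (horizontal distance between probe2 and well3 below 0.007 m and z of probe2 in the frame of well3 below -0.056 m and angle between probe2's own z axis and vertical below 0.12 rad)) and ((horizontal distance between probe3 and well0 below 0.007 m and z of probe3 in the frame of well0 below -0.056 m and angle between probe3's own z axis and vertical below 0.12 rad) or (horizontal distance between probe3 and well1 below 0.007 m and z of probe3 in the frame of well1 below -0.056 m and angle between probe3's own z axis and vertical below 0.12 rad) or (horizontal distance between probe3 and well2 below 0.007 m and z of probe3 in the frame of well2 below -0.056 m and angle between probe3's own z axis and vertical below 0.12 rad) or (horizontal distance between probe3 and well3 below 0.007 m and z of probe3 in the frame of well3 below -0.056 m and angle between probe3's own z axis and vertical below 0.12 rad))), for 0.2 s.
3. the start button is pressed right down with every probe home (all of step 2 and value of joint start above 0.0045 m), for 0.05 s.
At the end, for the whole second after the job is handed in: Every probe present is fully home in a well (tip within 7 mm of the well's axis, within 4 mm of full depth, upright within 0.12 rad), the cover lies flat on the rest (centres within 22 mm, tilt under 0.12 rad), the start button is up again, and all is at rest (all of step 2 and horizontal distance between cover and rest below 0.022 m and z of cover in the frame of rest between 0.04 and 0.052 m and angle between cover's own z axis and vertical below 0.12 rad and linear speed of each of cover, rest, probe0, probe1, probe2, probe3 below 0.02 m/s and value of joint start below 0.002 m); the robot touches nothing.
It fails at once if the small jar is knocked over or shifted more than 25 mm (distance of jar_a from where it was at the start of the episode above 0.025 m or angle between jar_a's own z axis and vertical above 0.5 rad).
It fails at once if the larger jar is knocked over or shifted more than 25 mm (distance of jar_b from where it was at the start of the episode above 0.025 m or angle between jar_b's own z axis and vertical above 0.5 rad).
It fails at once if the bottle is knocked over or shifted more than 25 mm (distance of bottle from where it was at the start of the episode above 0.025 m or angle between bottle's own z axis and vertical above 0.5 rad).
It fails at once if the tin is knocked over or shifted more than 25 mm (distance of tin from where it was at the start of the episode above 0.025 m or angle between tin's own z axis and vertical above 0.5 rad).
Of probe0, probe1, probe2, probe3 only 3 to 4 are there at a start; the rules pass over those that are not, and their reading is None.
At some moment in a run one of rest may be knocked a few centimetres aside while the robot is not near it.
It also fails if it takes over 208 s, if anything falls off the work surface, if the arm or the gripper's body presses on something with over 40 N, if the wrist force passes 120 N, or if a joint passes its speed limit or range.

## Working session

There is one attempt and no reset: what is moved stays moved. The work goes in short steps, Python scripts to look and compute and a shell command to move; the robot and the scene stay as the last step left them, time stands still between calls to the robot, and variables do not carry over. Pictures are saved under pics/ and viewed, at most 14 in all, crops included, and the job is handed in when it is done.

```bash
mkdir -p pics; ls
cat > h.py <<'E'
import numpy as np,cv2
from station import ctrl
def shot(n,f=None):
    p,d=ctrl.camera(n)
    np.savez('last_%s.npz'%n,p=p,d=d)
    if f: cv2.imwrite('pics/'+f,p[:,:,::-1])
    return p,d
def load(n):
    a=np.load('last_%s.npz'%n); return a['p'],a['d']
def world(n,d):
    c=ctrl.camera_params(n);K=np.array(c['K']);E=np.array(c['extrinsics'])
    v,u=np.mgrid[:d.shape[0],:d.shape[1]]
    P=np.stack([(u-K[0,2])/K[0,0]*d,(v-K[1,2])/K[1,1]*d,d],-1)
    return P@E[:3,:3].T+E[:3,3]
def crop(n,u0,v0,w,h,s,f):
    p,_=load(n); cv2.imwrite('pics/'+f,cv2.resize(p[v0:v0+h,u0:u0+w,::-1],None,fx=s,fy=s,interpolation=cv2.INTER_CUBIC))
E
python3 - <<'E'
from h import *
shot('scene','s0.png');shot('top','t0.png')
for n in('scene','top'):print(ctrl.camera_params(n))
s=ctrl.get_state();print(s)
E
```

```text
pics
{'K': array([[406.26226865,   0.        , 321.1115177 ],
       [  0.        , 406.26226865, 194.47203361],
       [  0.        ,   0.        ,   1.        ]]), 'extrinsics': array([[-7.69979446e-01,  4.40194110e-01, -4.61909946e-01,
         1.00536982e+03],
       [ 6.37763129e-01,  5.53344032e-01, -5.35787806e-01,
         5.84321482e+02],
       [ 1.97444760e-02, -7.07134731e-01, -7.06803104e-01,
         7.83341853e+02],
       [ 0.00000000e+00,  0.00000000e+00,  0.00000000e+00,
         1.00000000e+00]])}
{'K': array([[453.41792176,   0.        , 324.46402116],
       [  0.        , 453.41792176, 198.761408  ],
       [  0.        ,   0.        ,   1.        ]]), 'extrinsics': array([[ 8.39107310e-03, -9.85651455e-01,  1.68584694e-01,
         3.60066289e+02],
       [-9.99733160e-01, -4.64050281e-03,  2.26290749e-02,
         2.63132980e+01],
       [-2.15220629e-02, -1.68729591e-01, -9.85427382e-01,
         1.28893736e+03],
       [ 0.00000000e+00,  0.00000000e+00,  0.00000000e+00,
         1.00000000e+00]])}
{'time': 0.1, 'q': array([ 1.20689192e+00,  8.79108157e-02,  1.37214389e+00,  2.08930943e-05,
        1.68359850e+00, -1.03101615e-01]), 'joint_velocities': array([-0.00025904, -0.00141141, -0.00256929,  0.00013363,  0.00149522,
       -0.00013659]), 'effort': array([ 2.56371204e-03, -3.53013539e+01, -3.14220357e+01, -3.87543616e-05,
        7.84676231e-03,  1.93555030e-05]), 'tool_pos': array([141.67255229, 531.01343791, 252.21920405]), 'eef_rot': array([-2.48491386e-04,  1.30030916e-01,  9.91509405e-01, -9.99911570e-04]), 'ft_force': array([-1.10137118,  0.00504298,  0.13451787]), 'ft_torque': array([-0.0217811 ,  0.03833587,  0.0521296 ]), 'gripper_force': 0.0, 'grip_width': 85.03680849501887}
```

View pics/t0.png

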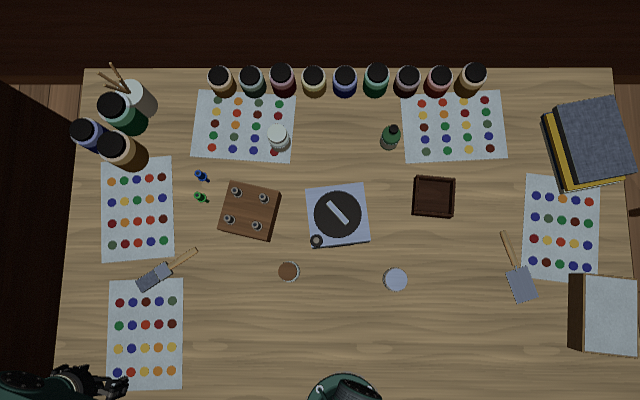

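View pics/s0.png

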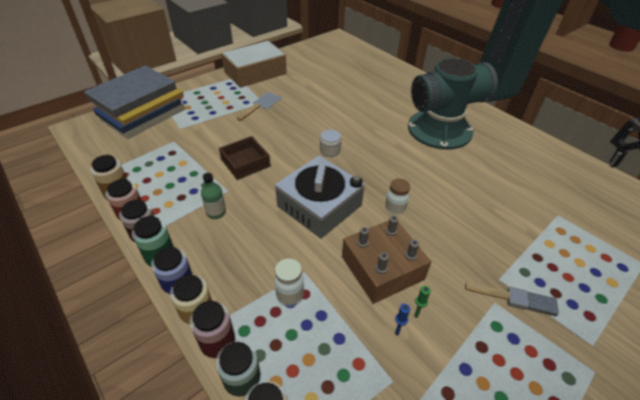

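The top view shows:
- Calibrator with the black cover at about (337,215), start button at (317,240).
- Rest at (433,197).
- Stand at (249,210), with grey probes at (236,191), (264,197), (229,219) and (258,226).
- Could be taken for probes: blue (201,176) and green (201,197), both to be left alone. Could be taken for the cover: the black jar lids along the top. Could be taken for the rest: the book boxes on the right, far too big.

Next I'll measure with depth and check one crop.

```bash
cat >> h.py <<'E'
def rect(W,box,z0,z1,verb=''):
    u0,v0,u1,v1=box; m=np.zeros(W.shape[:2],bool); m[v0:v1,u0:u1]=1
    m&=(W[...,2]>z0)&(W[...,2]<z1)
    P=W[m]; 
    if len(P)<4: print(verb,'few',len(P));return None
    r=cv2.minAreaRect(P[:,:2].astype(np.float32))
    print(verb,len(P),'ctr',np.round(r[0],1),'size',np.round(r[1],1),'ang',round(np.deg2rad(r[2]),3),'mean',np.round(P.mean(0),1))
    return r
E
python3 - <<'E'
from h import *
for n in('top','scene'):
    p,d=load(n);W=world(n,d)
    B=dict(top=dict(cal=(295,170,380,260),stand=(205,170,290,250),rest=(400,165,470,225),ja=(262,115,295,160),bo=(375,115,405,155),jb=(273,255,305,290),tin=(378,260,412,298)),
      scene=dict(cal=(268,140,365,235),stand=(335,200,435,300),rest=(210,130,275,185),ja=(270,255,308,310),bo=(195,165,228,220),jb=(380,175,415,215),tin=(315,125,345,160)))[n]
    print(n)
    rect(W,B['cal'],76,84,'cal');rect(W,B['cal'],85,95,'cover');rect(W,B['cal'],110,125,'knob')
    rect(W,B['stand'],66,74,'stand');rect(W,B['rest'],40,50,'rest')
    for k,z in(('ja',70),('bo',90),('jb',70),('tin',50)): rect(W,B[k],z,140,k)
    for i,(u,v) in enumerate([(236,191),(264,197),(229,219),(258,226)] if n=='top' else [(382,261),(412,248),(363,237),(393,225)]):
        rect(W,(u-10,v-12,u+10,v+12),108,124,'probe')
crop('top',190,160,280,100,2.8,'c0.png')
E
```

```text
top
cal 1445 ctr [526.1  19.5] size [160.5 160.1] ang 0.124 mean [529.5  15.3  80.8]
cover 1632 ctr [525.   21.2] size [159.1 157.5] ang 0.124 mean [522.2  22.1  89.2]
knob 176 ctr [525.4  19.8] size [75.2 16.2] ang 0.736 mean [524.7  19.7 120.4]
stand 2019 ctr [546.  298.2] size [212.  140.8] ang 1.357 mean [537.7 263.2  70.7]
rest 425 ctr [ 585.3 -250.4] size [110.4 111.1] ang 1.477 mean [ 584.1 -249.6   45.5]
ja 375 ctr [743.8 185.8] size [54.7 53.7] ang 1.275 mean [742.2 184.9  95.9]
bo 179 ctr [ 748.3 -127. ] size [41.8 38.1] ang 1.147 mean [ 745.  -127.3  111.1]
jb 286 ctr [373.1 150.6] size [46.9 47.5] ang 0.025 mean [373.5 150.3  85.7]
tin 414 ctr [ 354.7 -138.7] size [58.1 59.4] ang 0.001 mean [ 354.6 -136.7   60.4]
probe 46 ctr [583.7 292.1] size [20.1 16.9] ang 0.786 mean [582.8 291.3 116.7]
probe 43 ctr [566.4 217.7] size [18.  16.9] ang 0.028 mean [566.4 217.9 117.9]
probe 51 ctr [509.7 309.4] size [20.9 17.4] ang 1.129 mean [509.2 308.1 116.3]
probe 44 ctr [492.4 234.5] size [18.1 17. ] ang 0.899 mean [492.7 234.6 116.9]
scene
cal 1344 ctr [525.1  20.9] size [164.7 162.
[... 302 characters left out ...]
 -248.4] size [115.5 109.7] ang 1.477 mean [ 585.9 -244.    44.3]
ja 713 ctr [746.5 189. ] size [55.  55.5] ang 0.025 mean [749.6 194.6  93.8]
bo 250 ctr [ 750.4 -124.5] size [34.1 37.6] ang 0.67 mean [ 751.  -120.5  110.3]
jb 287 ctr [371.9 152.9] size [49.9 48.1] ang 0.194 mean [376.6 155.1  83.7]
tin 278 ctr [ 400.1 -108.7] size [174.5  58. ] ang 0.528 mean [ 368.2 -124.2   61.3]
probe 81 ctr [583.1 293.6] size [18.7 17.9] ang 0.828 mean [584.4 294.9 115.7]
probe 76 ctr [508.8 310.8] size [17.7 18.6] ang 0.605 mean [510.4 311.7 115.5]
probe 72 ctr [565.9 220.3] size [17.2 19.5] ang 0.926 mean [567.7 221.  115.7]
probe 66 ctr [492.6 237.8] size [19.5 19.2] ang 1.56 mean [493.7 237.7 115.8]
```

View pics/c0.png

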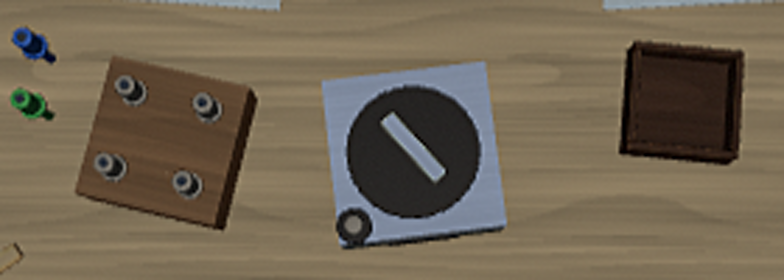

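The crop confirms four grey probes in the stand, the cover's bar knob pointing up-left to down-right, the button at the lower-left corner, and the square rest on the right. Now a planning helper, then the approach.

```bash
cat > to.py <<'E'
# usage: to.py x y z phi ; phi = world angle of the tool's y axis; prints tool-frame shift (m) and spin
import sys,numpy as np
from station import ctrl
from scipy.spatial.transform import Rotation as R
s=ctrl.get_state();q=s['eef_rot'];M=R.from_quat([q[1],q[2],q[3],q[0]]).as_matrix()
phi=np.arctan2(M[1,1],M[0,1]);a=list(map(float,sys.argv[1:]))
print('t',round(s['time'],2),'pos',np.round(s['tool_pos'],1),'phi',round(phi,3),'q',np.round(s['q'],2),'F',np.round(s['ft_force'],1),'w',round(s['grip_width'],1))
for k in range(0,len(a),4):
    t=np.array(a[k:k+3]);print('shift',np.round((M.T@(t-s['tool_pos']))/1000,4),'spin',round(phi-a[k+3],3))
E
python3 to.py 525.5 20.2 190 -0.835
```

```text
t 0.1 pos [141.7 531.  252.2] phi 1.31 q [ 1.21  0.09  1.37  0.    1.68 -0.1 ] F [-1.1  0.   0.1] w 85.0
shift [-0.5026 -0.3944  0.0629] spin 2.145
```

```bash
python3 -m jog '[[-0.25,-0.197,0,1.1,-1],[-0.25,-0.197,0,1.1,-1],[-0.25,-0.197,0,1.1,-1],[-0.25,-0.197,0,1.1,-1],[-0.25,-0.197,0,1.1,-1],[-0.25,-0.197,0,1.1,-1],[-0.25,-0.197,0,1.1,-1],[-0.25,-0.197,0,1.1,-1],[-0.25,-0.197,0,1.1,-1],[-0.25,-0.197,0,1.1,-1]]'; python3 to.py 525.5 20.2 190 -0.835
```

```text
time: 0.93
tool_pos: [333.3, 275.2, 252.8]
eef_rot: [-0.0, 0.631, 0.776, -0.0]
ft_force: [-0.6, 0.1, -0.7]
grip_width: 85.2
gripper_force: 0.0
t 0.93 pos [333.3 275.2 252.8] phi 0.205 q [ 0.56 -0.18  1.63  0.    1.69  0.35] F [-0.6  0.1 -0.7] w 85.2
shift [-0.2887  0.1365  0.0628] spin 1.04
```

```bash
python3 -m jog '[[-0.289,0.1365,0.063,1.04,-1],[-0.289,0.1365,0.063,1.04,-1],[-0.289,0.1365,0.063,1.04,-1],[-0.289,0.1365,0.063,1.04,-1],[-0.289,0.1365,0.063,1.04,-1],[-0.289,0.1365,0.063,1.04,-1],[-0.289,0.1365,0.063,1.04,-1],[-0.289,0.1365,0.063,1.04,-1],[-0.289,0.1365,0.063,1.04,-1],[-0.289,0.1365,0.063,1.04,-1]]'; python3 to.py 525.5 20.2 114 -0.835
```

```text
time: 1.77
tool_pos: [526.5, 21.8, 188.6]
eef_rot: [-0.001, 0.932, 0.362, -0.001]
ft_force: [0.1, -0.2, 0.3]
grip_width: 85.3
gripper_force: 0.0
t 1.77 pos [526.5  21.8 188.6] phi -0.83 q [-0.07  0.06  1.53  0.    1.56  0.76] F [ 0.1 -0.2  0.3] w 85.3
shift [-0.0017  0.0007  0.0746] spin 0.005
```

```bash
python3 -m jog '[[-0.0015,0.0005,0.03,0.005,-1],[-0.0015,0.0005,0.055,0.005,-1],[-0.0015,0.0005,0.074,0.005,-1],[-0.0015,0.0005,0.074,0.005,-1],[-0.0015,0.0005,0.074,0.005,0],[-0.0015,0.0005,0.074,0.005,0.5],[-0.0015,0.0005,0.074,0.005,1],[-0.0015,0.0005,0.074,0.005,1],[-0.0015,0.0005,0.074,0.005,1],[-0.0015,0.0005,0.074,0.005,1]]'; python3 -m jog '[[0,0,0,0,1],[0,0,0,0,1],[0,0,0,0,1],[0,0,0,0,1]]'; python3 to.py 525.5 20.2 114 0.124
```

```text
time: 2.6
tool_pos: [526.4, 20.9, 117.8]
eef_rot: [0.001, 0.933, 0.36, 0.001]
ft_force: [1.5, -0.4, -0.1]
grip_width: 14.7
gripper_force: 60.9
time: 2.93
tool_pos: [526.4, 20.9, 117.7]
eef_rot: [0.001, 0.933, 0.36, 0.001]
ft_force: [-0.4, -0.4, 6.1]
grip_width: 14.7
gripper_force: 62.1
t 2.93 pos [526.4  20.9 117.7] phi -0.835 q [-0.07  0.1   1.63  0.    1.41  0.77] F [-0.4 -0.4  6.1] w 14.7
shift [-0.0012 -0.0001  0.0037] spin -0.959
```

```bash
python3 -m jog '[[0,0,-0.002,0,1],[0,0,-0.002,-0.1,1],[0,0,-0.002,-0.2,1],[0,0,-0.002,-0.3,1],[0,0,-0.002,-0.4,1],[0,0,-0.002,-0.5,1],[0,0,-0.002,-0.5,1]]'; python3 to.py 525.5 20.2 114 0.124
```

```text
time: 3.52
tool_pos: [525.4, 21.0, 117.7]
eef_rot: [-0.0, 0.815, 0.58, -0.0]
ft_force: [0.0, 0.7, -0.5]
grip_width: 14.8
gripper_force: 61.2
t 3.52 pos [525.4  21.  117.7] phi -0.334 q [-0.07  0.1   1.63  0.    1.41  0.27] F [ 0.   0.7 -0.5] w 14.8
shift [-0.0008  0.0004  0.0037] spin -0.458
```

```bash
python3 -m jog '[[0,0,0,-0.1,1],[0,0,0,-0.2,1],[0,0,0,-0.3,1],[0,0,0,-0.4,1],[0,0,0,-0.46,1],[0,0,0,-0.46,1],[0,0,0,-0.46,1]]'; python3 to.py 525.5 20.2 114 0.124
python3 - <<'E'
from station import ctrl
print(ctrl.get_state()['ft_torque'])
E
```

```text
time: 4.1
tool_pos: [525.2, 21.2, 117.7]
eef_rot: [-0.001, 0.663, 0.749, -0.0]
ft_force: [0.3, 0.4, -1.5]
grip_width: 14.7
gripper_force: 61.2
t 4.1 pos [525.2  21.2 117.7] phi 0.122 q [-0.07  0.1   1.63  0.    1.41 -0.19] F [ 0.3  0.4 -1.5] w 14.7
shift [-0.0011  0.0002  0.0037] spin -0.002
[ 0.05873195 -0.23659388 -0.00806267]
```

```bash
python3 -m jog '[[0,0,-0.005,0,1],[0,0,-0.01,0,1],[0,0,-0.01,0,1],[0,0,-0.01,0,1]]';python3 -m jog '[[0,0,-0.015,0,1],[0,0,-0.03,0,1],[0,0,-0.06,0,1],[0,0,-0.06,0,1],[0,0,-0.06,0,1],[0,0,-0.06,0,1]]'
python3 - <<'E'
from h import *
shot('top');shot('scene')
p,d=load('top');W=world('top',d)
rect(W,(400,165,490,235),40,50,'rest')
rect(W,(295,150,380,260),135,175,'cover')
crop('scene',200,100,200,150,3.5,'c1.png')
E
python3 to.py 585.3 -250 187 0.124
```

```text
time: 4.43
tool_pos: [525.5, 21.1, 128.6]
eef_rot: [-0.0, 0.662, 0.75, -0.0]
ft_force: [0.4, -0.7, -3.3]
grip_width: 15.0
gripper_force: 60.9
time: 4.93
tool_pos: [525.0, 21.1, 187.2]
eef_rot: [-0.001, 0.662, 0.75, -0.0]
ft_force: [-0.6, 0.6, -3.6]
grip_width: 14.8
gripper_force: 61.1
rest 420 ctr [ 585.1 -249.9] size [111.  110.9] ang 1.48 mean [ 584.2 -250.    45.5]
cover 685 ctr [500.5  25.6] size [109.5  77.5] ang 1.501 mean [497.1  26.1 158.8]
t 5.03 pos [524.4  21.1 186.1] phi 0.125 q [-0.07  0.06  1.54  0.    1.55 -0.19] F [-0.2 -0.4 -3.4] w 15.3
shift [-0.2766  0.0266 -0.0013] spin 0.001
```

View pics/c1.png

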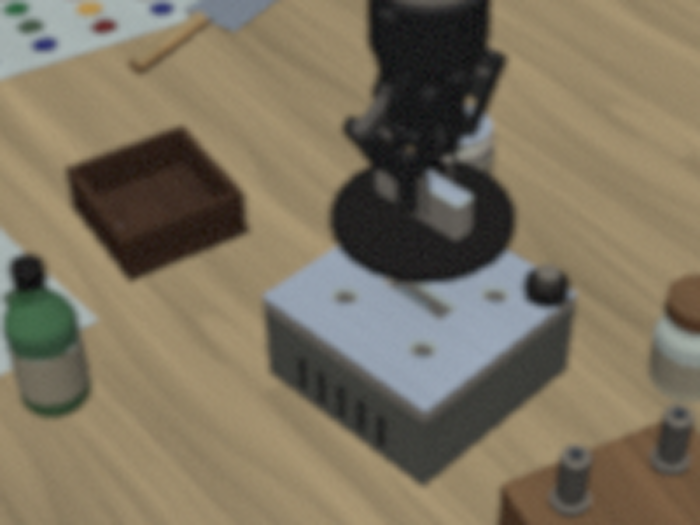

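The cover is off: the crop shows it held level above the bared wells and keyway, with the rest at its old place.

```bash
python3 -m jog '[[-0.04,0.004,0,0,1],[-0.08,0.008,0,0,1],[-0.12,0.012,0,0,1],[-0.16,0.016,0,0,1],[-0.2,0.02,0,0,1],[-0.24,0.024,0,0,1],[-0.276,0.0265,0,0,1],[-0.276,0.0265,0,0,1],[-0.276,0.0265,0,0,1]]'
python3 - <<'E'
from h import *
shot('scene');shot('top')
p,d=load('scene');W=world('scene',d)
rect(W,(200,115,285,195),38,48,'rest')
crop('scene',170,60,180,150,3.5,'c2.png')
E
python3 to.py 584.7 -249.3 84 0.124
```

```text
time: 5.78
tool_pos: [585.3, -251.3, 185.2]
eef_rot: [-0.002, 0.663, 0.749, -0.0]
ft_force: [0.3, 1.1, -2.5]
grip_width: 15.1
gripper_force: 60.9
rest 389 ctr [ 590.9 -176.9] size [256.7 110.6] ang 1.474 mean [ 585.4 -243.7   43.5]
t 5.88 pos [ 585.6 -248.7  186.4] phi 0.125 q [-0.49  0.3   1.25  0.    1.59 -0.62] F [ 0.2  1.1 -3.2] w 14.8
shift [-0.0008 -0.0007  0.1024] spin 0.001
```

View pics/c2.png

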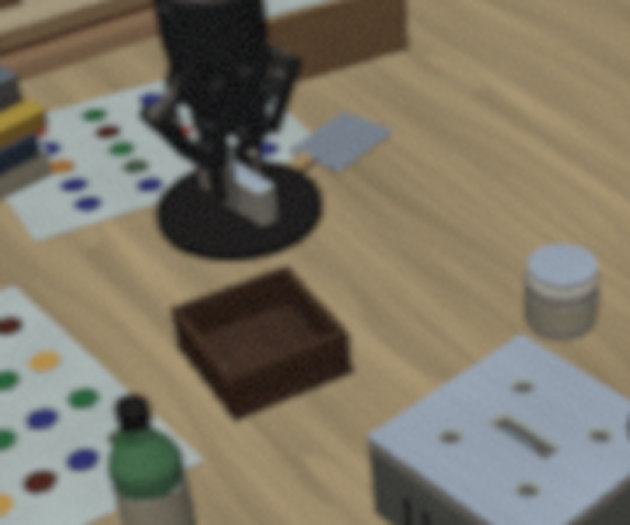

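The crop shows the cover above the rest, which hasn't moved. Lowering and releasing.

```bash
python3 -m jog '[[-0.001,-0.001,0.03,0,1],[-0.001,-0.001,0.06,0,1],[-0.001,-0.001,0.08,0,1],[-0.001,-0.001,0.09,0,1],[-0.001,-0.001,0.096,0,1],[-0.001,-0.001,0.1,0,1],[-0.001,-0.001,0.102,0,1],[-0.001,-0.001,0.102,0,1],[-0.001,-0.001,0.102,0,1]]';python3 to.py 584.7 -249.3 84 0.124
```

```text
time: 6.63
tool_pos: [586.3, -250.9, 88.0]
eef_rot: [0.001, 0.661, 0.75, 0.0]
ft_force: [-0.3, 0.1, -3.0]
grip_width: 14.9
gripper_force: 60.8
t 6.63 pos [ 586.3 -250.9   88. ] phi 0.125 q [-0.49  0.36  1.38  0.    1.4  -0.62] F [-0.3  0.1 -3. ] w 14.9
shift [ 0.0018 -0.0013  0.004 ] spin 0.001
```

```bash
python3 -m jog '[[0,0,0.003,0,1],[0,0,0.005,0,1],[0,0,0.005,0,1],[0,0,0.005,0,1]]';python3 -m jog '[[0,0,0,0,1],[0,0,0,0,0.5],[0,0,0,0,0],[0,0,0,0,-0.5],[0,0,0,0,-1],[0,0,0,0,-1],[0,0,0,0,-1],[0,0,0,0,-1]]';python3 -m jog '[[0,0,-0.02,0,-1],[0,0,-0.04,0,-1],[0,0,-0.08,0,-1],[0,0,-0.12,0,-1],[0,0,-0.15,0,-1],[0,0,-0.15,0,-1]]'; python3 to.py 583.5 292.8 180 0.57
```

```text
time: 6.97
tool_pos: [586.2, -251.1, 82.7]
eef_rot: [0.001, 0.662, 0.75, 0.0]
ft_force: [0.1, -0.8, 2.2]
grip_width: 14.7
gripper_force: 61.6
time: 7.63
tool_pos: [585.3, -250.6, 81.2]
eef_rot: [-0.0, 0.662, 0.75, 0.0]
ft_force: [-0.7, -0.7, -0.1]
grip_width: 85.3
gripper_force: 0.0
time: 8.13
tool_pos: [588.2, -252.1, 241.4]
eef_rot: [0.008, 0.662, 0.75, 0.002]
ft_force: [1.2, 0.0, 2.1]
grip_width: 85.4
gripper_force: 0.0
t 8.13 pos [ 588.2 -252.1  241.4] phi 0.125 q [-0.49  0.28  1.17  0.    1.67 -0.62] F [1.2 0.  2.1] w 85.4
shift [0.5418 0.0625 0.0571] spin -0.445
```

```bash
cat >> h.py <<'E'
def proj(n,X):
    c=ctrl.camera_params(n);K=np.array(c['K']);E=np.array(c['extrinsics'])
    q=(np.asarray(X,float)-E[:3,3])@E[:3,:3]; q=q@K.T; return q[...,:2]/q[...,2:]
def pix2plane(n,uv,z):
    c=ctrl.camera_params(n);K=np.array(c['K']);E=np.array(c['extrinsics'])
    r=E[:3,:3]@np.linalg.inv(K)@np.array([uv[0],uv[1],1.]); return (E[:3,3]+r*(z-E[2,3])/r[2])[:2]
E
python3 - <<'E'
from h import *
for n in('top','scene'):
    p,d=shot(n);g=p.astype(float).mean(2)
    for X in[(492.5,-21.9),(483.1,53.5),(567.9,-12.5),(558.5,62.9)]:
        u,v=proj(n,[*X,80]);ui,vi=int(round(u)),int(round(v))
        w=g[vi-6:vi+7,ui-7:ui+8];bg=np.median(w);m=np.clip(bg-20-w,0,None)
        vv,uu=np.mgrid[vi-6:vi+7,ui-7:ui+8]
        c=((m*uu).sum()/m.sum(),(m*vv).sum()/m.sum()) if m.sum() else (0,0)
        print(n,X,np.round((u,v),1),np.round(c,1),'->',np.round(pix2plane(n,c,80),1))
    W=world(n,d)
    rect(W,(295,170,380,260) if n=='top' else (268,140,365,235),76,84,'cal')
a=cv2.resize(load('top')[0][160:270,280:480,::-1],None,fx=3,fy=3);b=cv2.resize(load('scene')[0][110:240,200:380,::-1],None,fx=3,fy=3)
cv2.imwrite('pics/c3.png',a[:,:600])
E
```

```text
top (492.5, -21.9) [352.6 226.3] [353.  226.3] -> [492.6 -22.9]
top (483.1, 53.5) [324.4 229.6] [321.9 231.9] -> [477.   60.2]
top (567.9, -12.5) [349.1 198.5] [349.2 198.7] -> [567.5 -12.9]
top (558.5, 62.9) [321.2 201.8] [321.5 202. ] -> [558.   62.1]
cal 2803 ctr [526.3  19.8] size [160.7 160.1] ang 0.126 mean [527.6  17.7  80.7]
scene (492.5, -21.9) [319. 170.] [319.  170.2] -> [493. -21.]
scene (483.1, 53.5) [340.9 184. ] [341.  184.2] -> [483.2  54.1]
scene (567.9, -12.5) [298.1 184.3] [298.2 184.5] -> [568.3 -11.8]
scene (558.5, 62.9) [320.1 199.5] [320.3 199.7] -> [558.7  63.6]
cal 2680 ctr [523.8  20.5] size [163.6 163.1] ang 0.125 mean [531.2  23.9  80.6]
```

View pics/c3.png

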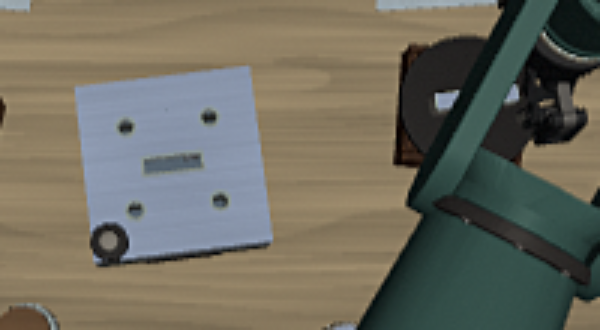

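The crop shows the cover on the rest and all four wells exactly where I predicted them. On to probe A.

```bash
python3 -m jog '[[0.54,0.062,0,-0.445,0],[0.54,0.062,0,-0.445,0],[0.54,0.062,0,-0.445,0],[0.54,0.062,0,-0.445,0],[0.54,0.062,0,-0.445,0],[0.54,0.062,0,-0.445,0],[0.54,0.062,0,-0.445,0],[0.54,0.062,0,-0.445,0],[0.54,0.062,0,-0.445,0],[0.54,0.062,0,-0.445,0]]';  python3 -m jog '[[0,0,0,0,0]]'; python3 to.py 583.4 292.8 170 0.57
```

```text
time: 9.07
tool_pos: [579.6, 167.9, 228.7]
eef_rot: [-0.002, 0.48, 0.877, -0.001]
ft_force: [-0.1, -0.5, 0.9]
grip_width: 42.4
gripper_force: 0.0
time: 9.15
tool_pos: [578.8, 173.5, 228.3]
eef_rot: [-0.003, 0.476, 0.88, 0.0]
ft_force: [-0.1, -0.5, 0.1]
grip_width: 42.6
gripper_force: 0.0
t 9.15 pos [578.8 173.5 228.3] phi 0.579 q [ 0.2   0.22  1.27  0.    1.66 -0.38] F [-0.1 -0.5  0.1] w 42.6
shift [0.097  0.0693 0.0587] spin 0.009
```

```bash
python3 -m jog '[[0.097,0.069,0.058,0,0],[0.097,0.069,0.058,0,0],[0.097,0.069,0.058,0,0],[0.097,0.069,0.058,0,0],[0.097,0.069,0.058,0,0],[0.097,0.069,0.058,0,0],[0.097,0.069,0.058,0,0]]'; python3 to.py 583.4 292.8 101 0.57
```

```text
time: 9.73
tool_pos: [587.0, 283.5, 173.5]
eef_rot: [0.0, 0.48, 0.877, -0.0]
ft_force: [0.1, 0.6, -0.1]
grip_width: 42.8
gripper_force: 0.0
t 9.73 pos [587.  283.5 173.5] phi 0.569 q [ 0.36  0.34  1.23 -0.    1.57 -0.21] F [ 0.1  0.6 -0.1] w 42.8
shift [0.0099 0.002  0.0725] spin -0.001
```

```bash
python3 -m jog '[[0.01,0.002,0,0,0],[0.01,0.002,0.01,0,0],[0.01,0.002,0.03,0,0],[0.01,0.002,0.055,0,0],[0.01,0.002,0.072,0,0],[0.01,0.002,0.072,0,0],[0.01,0.002,0.072,0,0]]'; python3 to.py 583.4 292.8 101 0.57
```

```text
time: 10.32
tool_pos: [582.3, 293.6, 100.2]
eef_rot: [-0.001, 0.48, 0.877, -0.001]
ft_force: [-0.1, 0.2, 0.5]
grip_width: 42.7
gripper_force: 0.0
t 10.32 pos [582.3 293.6 100.2] phi 0.569 q [ 0.38  0.38  1.32  0.    1.44 -0.19] F [-0.1  0.2  0.5] w 42.7
shift [-0.0013  0.0005 -0.0009] spin -0.001
```

```bash
python3 -m jog '[[0,0,0,0,0.4],[0,0,0,0,0.8],[0,0,0,0,0.8],[0,0,0,0,0.8],[0,0,0,0,0.8]]'; python3 -m jog '[[0,0,-0.02,0,0.8],[0,0,-0.05,0,0.8],[0,0,-0.09,0,0.8],[0,0,-0.13,0,0.8],[0,0,-0.13,0,0.8],[0,0,-0.13,0,0.8]]'; python3 to.py 567.9 -12.3 230 0.57
```

```text
time: 10.73
tool_pos: [584.2, 294.8, 103.9]
eef_rot: [0.002, 0.48, 0.877, 0.002]
ft_force: [-0.2, -0.6, 6.1]
grip_width: 18.6
gripper_force: 58.6
time: 11.23
tool_pos: [584.4, 295.1, 236.0]
eef_rot: [0.003, 0.48, 0.877, 0.003]
ft_force: [0.3, -1.0, -1.5]
grip_width: 18.6
gripper_force: 58.8
t 11.23 pos [584.4 295.1 236. ] phi 0.57 q [ 0.38  0.32  1.13  0.    1.68 -0.19] F [ 0.3 -1.  -1.5] w 18.6
shift [-0.2499 -0.1799  0.0049] spin 0.0
```

```bash
python3 -m jog '[[-0.03,-0.0216,0,0,0.8],[-0.06,-0.0432,0,0,0.8],[-0.09,-0.0648,0,0,0.8],[-0.12,-0.0864,0,0,0.8],[-0.15,-0.108,0,0,0.8],[-0.18,-0.1296,0,0,0.8],[-0.21,-0.1512,0,0,0.8],[-0.24,-0.1728,0,0,0.8],[-0.25,-0.18,0,0,0.8],[-0.25,-0.18,0,0,0.8]]'; python3 -m jog '[[0,0,0,0,0.8],[0,0,0,0,0.8],[0,0,0,0,0.8]]'; python3 to.py 567.9 -12.3 140 0.57
python3 - <<'E'
from h import *
shot('scene');p,d=shot('top')
crop('scene',240,60,120,150,4,'c4.png')
E
```

```text
time: 12.07
tool_pos: [565.3, -16.2, 229.0]
eef_rot: [-0.002, 0.482, 0.876, -0.001]
ft_force: [0.4, 0.1, -1.1]
grip_width: 18.5
gripper_force: 59.0
time: 12.32
tool_pos: [566.2, -11.6, 230.7]
eef_rot: [-0.001, 0.479, 0.878, 0.0]
ft_force: [0.2, -0.1, -0.3]
grip_width: 18.8
gripper_force: 59.0
t 12.32 pos [566.2 -11.6 230.7] phi 0.572 q [-0.12  0.13  1.37  0.    1.64 -0.69] F [ 0.2 -0.1 -0.3] w 18.8
shift [-0.0016  0.0011  0.0907] spin 0.002
```

View pics/c4.png

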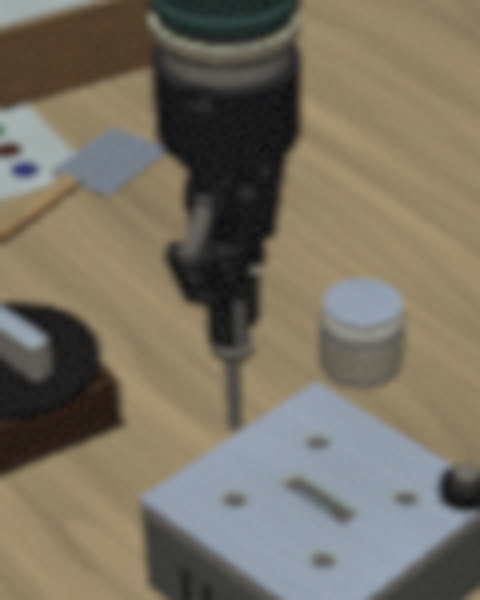

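Scene crop: the probe hangs straight, its tip at (236,430), directly above well 2 at (235,497). Lowering.

```bash
python3 -m jog '[[-0.001,0.001,0.02,0,0.8],[-0.001,0.001,0.045,0,0.8],[-0.001,0.001,0.052,0,0.8],[-0.001,0.001,0.06,0,0.8],[-0.001,0.001,0.068,0,0.8],[-0.001,0.001,0.075,0,0.8],[-0.001,0.001,0.075,0,0.8]]'; python3 to.py 567.9 -12.3 115 0.57
```

```text
time: 13.0
tool_pos: [567.3, -13.3, 155.2]
eef_rot: [-0.001, 0.48, 0.877, -0.0]
ft_force: [0.0, -0.4, -1.3]
grip_width: 18.1
gripper_force: 59.0
t 13.0 pos [567.3 -13.3 155.2] phi 0.57 q [-0.12  0.17  1.48  0.    1.5  -0.69] F [ 0.  -0.4 -1.3] w 18.1
shift [0.0004 0.0011 0.0402] spin 0.0
```

```bash
python3 -m jog '[[0,0,0.015,0,0.8],[0,0,0.03,0,0.8],[0,0,0.036,0,0.8],[0,0,0.04,0,0.8],[0,0,0.042,0,0.8],[0,0,0.042,0,0.8]]'; python3 to.py 567.9 -12.3 230 0.57
```

```text
time: 13.5
tool_pos: [568.0, -13.6, 114.7]
eef_rot: [0.0, 0.48, 0.877, 0.0]
ft_force: [0.4, -0.5, -0.3]
grip_width: 18.3
gripper_force: 59.0
t 13.5 pos [568.  -13.6 114.7] phi 0.57 q [-0.12  0.19  1.53  0.    1.42 -0.69] F [ 0.4 -0.5 -0.3] w 18.3
shift [ 0.0011  0.0006 -0.1153] spin -0.0
```

```bash
python3 -m jog '[[0,0,0.001,0,0.8],[0,0,0.001,0,0.4],[0,0,0.001,0,0],[0,0,0.001,0,0],[0,0,0.001,0,0]]'; python3 -m jog '[[0,0,-0.02,0,0],[0,0,-0.05,0,0],[0,0,-0.075,0,0],[0,0,-0.075,0,0],[0,0,-0.075,0,0]]'; python3 to.py 566.2 219 190 0.57;  python3 - <<'E'
from h import *
shot('scene')
crop('scene',240,90,200,190,3,'c5.png')
E
```

```text
time: 13.92
tool_pos: [568.0, -13.5, 113.8]
eef_rot: [0.0, 0.48, 0.877, 0.0]
ft_force: [-0.4, 0.5, 0.1]
grip_width: 42.7
gripper_force: 0.0
time: 14.33
tool_pos: [569.0, -13.7, 191.1]
eef_rot: [0.003, 0.48, 0.877, 0.001]
ft_force: [0.0, 0.5, 0.3]
grip_width: 42.7
gripper_force: 0.0
t 14.33 pos [569.  -13.7 191.1] phi 0.57 q [-0.12  0.15  1.43  0.    1.56 -0.69] F [0.  0.5 0.3] w 42.7
shift [0.1974 0.1232 0.0009] spin 0.0
```

View pics/c5.png

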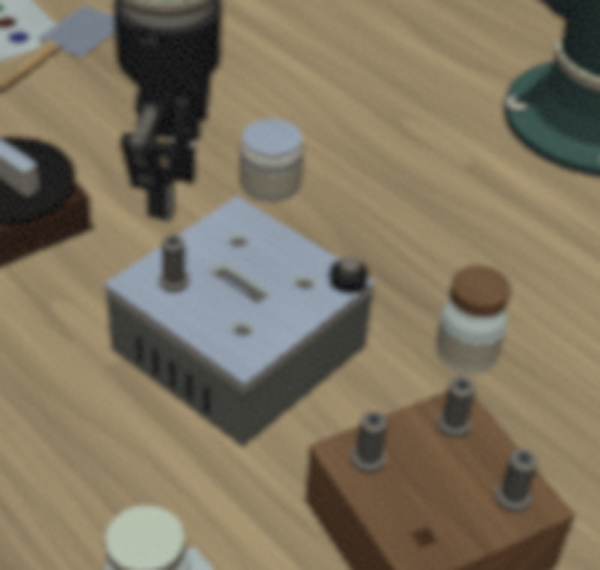

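The crop shows the first probe home in well 2, collar on the plate at (173,285), and three left in the stand. Next is probe B, for well 3.

```bash
python3 -m jog '[[0.035,0.022,0,0,0],[0.07,0.044,0,0,0],[0.105,0.066,0,0,0],[0.14,0.088,0,0,0],[0.175,0.11,0,0,0],[0.197,0.123,0,0,0],[0.197,0.123,0,0,0],[0.197,0.123,0,0,0],[0.197,0.123,0,0,0]]'; python3 to.py 566.2 219 105 0.57
```

```text
time: 15.13
tool_pos: [564.4, 218.0, 186.7]
eef_rot: [-0.001, 0.48, 0.877, -0.001]
ft_force: [-0.0, -0.6, 0.0]
grip_width: 42.5
gripper_force: 0.0
t 15.13 pos [564.4 218.  186.7] phi 0.57 q [ 0.28  0.23  1.34 -0.    1.58 -0.29] F [-0.  -0.6  0. ] w 42.5
shift [-0.0001  0.0023  0.0817] spin -0.0
```

```bash
python3 -m jog '[[0,0.002,0.03,0,0],[0,0.002,0.06,0,0],[0,0.002,0.081,0,0],[0,0.002,0.081,0,0],[0,0.002,0.081,0,0],[0,0.002,0.081,0,0.4],[0,0.002,0.081,0,0.8],[0,0.002,0.081,0,0.8],[0,0.002,0.081,0,0.8],[0,0.002,0.081,0,0.8]]'; python3 to.py 566.2 219 105 0.57;python3 -m jog '[[0,0,-0.02,0,0.8],[0,0,-0.05,0,0.8],[0,0,-0.09,0,0.8],[0,0,-0.125,0,0.8],[0,0,-0.125,0,0.8],[0,0,-0.125,0,0.8],[0,0,-0.125,0,0.8]]'; python3 to.py 558.4 63.1 230 0.57
```

```text
time: 15.97
tool_pos: [568.1, 219.7, 110.0]
eef_rot: [0.002, 0.48, 0.877, 0.001]
ft_force: [-0.3, -2.1, 6.6]
grip_width: 18.1
gripper_force: 59.0
t 15.97 pos [568.1 219.7 110. ] phi 0.57 q [ 0.28  0.28  1.43 -0.    1.42 -0.29] F [-0.3 -2.1  6.6] w 18.1
shift [ 0.0004 -0.002   0.005 ] spin -0.0
time: 16.55
tool_pos: [566.3, 219.9, 231.7]
eef_rot: [-0.0, 0.48, 0.877, -0.0]
ft_force: [0.5, -0.3, -1.9]
grip_width: 17.8
gripper_force: 59.0
t 16.55 pos [566.3 219.9 231.7] phi 0.57 q [ 0.28  0.22  1.26  0.    1.66 -0.29] F [ 0.5 -0.3 -1.9] w 17.8
shift [-0.1278 -0.0913  0.0017] spin 0.0
```

```bash
python3 -m jog '[[-0.03,-0.0214,0,0,0.8],[-0.06,-0.0428,0,0,0.8],[-0.09,-0.0642,0,0,0.8],[-0.12,-0.0857,0,0,0.8],[-0.128,-0.0913,0,0,0.8],[-0.128,-0.0913,0,0,0.8],[-0.128,-0.0913,0,0,0.8],[-0.128,-0.0913,0,0,0.8]]'; python3 to.py 558.4 63.1 150 0.57
```

```text
time: 17.22
tool_pos: [558.5, 64.0, 231.0]
eef_rot: [-0.001, 0.479, 0.878, -0.0]
ft_force: [0.3, -0.2, -0.5]
grip_width: 18.5
gripper_force: 59.0
t 17.22 pos [558.5  64.  231. ] phi 0.571 q [ 0.01  0.12  1.38  0.    1.64 -0.56] F [ 0.3 -0.2 -0.5] w 18.5
shift [-0.0009 -0.0004  0.081 ] spin 0.001
```

```bash
python3 -m jog '[[-0.001,0,0.02,0,0.8],[-0.001,0,0.038,0,0.8],[-0.001,0,0.046,0,0.8],[-0.001,0,0.054,0,0.8],[-0.001,0,0.062,0,0.8],[-0.001,0,0.07,0,0.8],[-0.001,0,0.07,0,0.8]]'; python3 -m jog '[[0,0,0.015,0,0.8],[0,0,0.03,0,0.8],[0,0,0.037,0,0.8],[0,0,0.037,0,0.8],[0,0,0.037,0,0.8]]'; python3 to.py 558.4 63.1 114 0.57
```

```text
time: 17.8
tool_pos: [558.7, 62.3, 160.6]
eef_rot: [-0.001, 0.48, 0.878, -0.001]
ft_force: [-0.4, 0.3, -1.8]
grip_width: 18.6
gripper_force: 59.0
time: 18.22
tool_pos: [559.5, 61.9, 125.5]
eef_rot: [-0.0, 0.48, 0.877, 0.0]
ft_force: [-0.3, 0.4, 0.0]
grip_width: 18.1
gripper_force: 59.1
t 18.22 pos [559.5  61.9 125.5] phi 0.57 q [ 0.01  0.17  1.53  0.    1.44 -0.56] F [-0.3  0.4  0. ] w 18.1
shift [ 0.0016 -0.0003  0.0115] spin -0.0
```

```bash
python3 -m jog '[[0,0,0.003,0,0.8],[0,0,0.006,0,0.8],[0,0,0.008,0,0.8],[0,0,0.01,0,0.8],[0,0,0.01,0,0.8]]'; python3 -m jog '[[0,0,0,0,0.8],[0,0,0,0,0.4],[0,0,0,0,0],[0,0,0,0,0],[0,0,0,0,0]]'; python3 -m jog '[[0,0,-0.02,0,0],[0,0,-0.05,0,0],[0,0,-0.075,0,0],[0,0,-0.075,0,0],[0,0,-0.075,0,0]]';  python3 - <<'E'
from h import *
for n in('scene','top'):
    p,d=shot(n);W=world(n,d)
    for nm,(x,y) in dict(w2=(567.9,-12.3),w3=(558.4,63.1)).items():
        m=(abs(W[...,0]-x)<25)&(abs(W[...,1]-y)<25)&(W[...,2]>95)&(W[...,2]<150);P=W[m]
        if len(P): print(n,nm,len(P),'zmax',np.round(np.percentile(P[:,2],[90,98]),1),P.mean(0).round(1))
E
python3 to.py 509.3 310.1 190 0.57
```

```text
time: 18.63
tool_pos: [560.2, 61.9, 120.0]
eef_rot: [0.002, 0.48, 0.877, 0.001]
ft_force: [-5.9, -0.4, 14.0]
grip_width: 18.3
gripper_force: 60.7
time: 19.05
tool_pos: [559.3, 61.9, 114.9]
eef_rot: [-0.0, 0.48, 0.877, -0.0]
ft_force: [-0.8, -0.6, 0.2]
grip_width: 42.5
gripper_force: 0.0
time: 19.47
tool_pos: [560.5, 62.0, 192.2]
eef_rot: [0.002, 0.48, 0.877, 0.001]
ft_force: [-0.1, 0.2, 0.3]
grip_width: 42.7
gripper_force: 0.0
scene w2 107 zmax [128.  129.2] [571.3  -9.4 115.6]
scene w3 109 zmax [127.9 129.3] [561.9  67.3 116.3]
top w2 57 zmax [131.7 133.1] [567.2 -14.3 124.5]
t 19.57 pos [558.8  61.9 188.9] phi 0.57 q [ 0.01  0.14  1.44  0.    1.56 -0.56] F [ 0.2 -0.5 -0.5] w 42.2
shift [ 0.2357  0.0922 -0.001 ] spin -0.0
```

```bash
python3 -m jog '[[0.036,0.014,0,0,0],[0.072,0.028,0,0,0],[0.108,0.042,0,0,0],[0.144,0.056,0,0,0],[0.18,0.07,0,0,0],[0.216,0.085,0,0,0],[0.236,0.092,0,0,0],[0.236,0.092,0,0,0],[0.236,0.092,0,0,0],[0.236,0.092,0,0,0]]'; python3 to.py 509.3 310.1 109 0.57
```

```text
time: 20.4
tool_pos: [509.1, 309.4, 188.6]
eef_rot: [-0.001, 0.48, 0.877, -0.001]
ft_force: [0.3, -0.1, -0.4]
grip_width: 42.7
gripper_force: 0.0
t 20.4 pos [509.1 309.4 188.6] phi 0.57 q [ 0.45  0.21  1.36 -0.    1.57 -0.12] F [ 0.3 -0.1 -0.4] w 42.7
shift [0.0006 0.0008 0.0796] spin -0.0
```

```bash
python3 -m jog '[[0,0.001,0.03,0,0],[0,0.001,0.06,0,0],[0,0.001,0.079,0,0],[0,0.001,0.079,0,0],[0,0.001,0.079,0,0],[0,0.001,0.079,0,0.4],[0,0.001,0.079,0,0.8],[0,0.001,0.079,0,0.8],[0,0.001,0.079,0,0.8],[0,0.001,0.079,0,0.8]]'; python3 to.py 509.3 310.1 105 0.57;python3 -m jog '[[0,0,-0.02,0,0.8],[0,0,-0.05,0,0.8],[0,0,-0.09,0,0.8],[0,0,-0.13,0,0.8],[0,0,-0.13,0,0.8],[0,0,-0.13,0,0.8],[0,0,-0.13,0,0.8]]'; python3 to.py 492.7 -21.9 240 0.57
```

```text
time: 21.23
tool_pos: [511.6, 310.8, 113.9]
eef_rot: [0.002, 0.48, 0.877, 0.001]
ft_force: [-0.1, -1.0, 5.4]
grip_width: 18.4
gripper_force: 58.6
t 21.23 pos [511.6 310.8 113.9] phi 0.57 q [ 0.45  0.26  1.46 -0.    1.43 -0.12] F [-0.1 -1.   5.4] w 18.4
shift [ 0.0006 -0.0024  0.0089] spin -0.0
time: 21.82
tool_pos: [510.2, 311.0, 241.2]
eef_rot: [-0.0, 0.48, 0.877, 0.0]
ft_force: [0.2, 0.7, -1.9]
grip_width: 17.9
gripper_force: 58.7
t 21.82 pos [510.2 311.  241.2] phi 0.57 q [ 0.45  0.2   1.27  0.    1.67 -0.12] F [ 0.2  0.7 -1.9] w 17.9
shift [-0.2708 -0.1944  0.0011] spin 0.0
```

```bash
python3 -m jog '[[-0.032,-0.023,0,0,0.8],[-0.064,-0.046,0,0,0.8],[-0.096,-0.069,0,0,0.8],[-0.128,-0.092,0,0,0.8],[-0.16,-0.115,0,0,0.8],[-0.192,-0.138,0,0,0.8],[-0.224,-0.161,0,0,0.8],[-0.256,-0.184,0,0,0.8],[-0.271,-0.1945,0,0,0.8],[-0.271,-0.1945,0,0,0.8]]';python3 -m jog '[[0,0,0,0,0.8],[0,0,0,0,0.8],[0,0,0,0,0.8]]'; python3 to.py 492.7 -21.9 150 0.57
```

```text
time: 22.65
tool_pos: [491.5, -25.9, 238.5]
eef_rot: [-0.002, 0.482, 0.876, -0.002]
ft_force: [-0.6, -0.4, -0.8]
grip_width: 17.9
gripper_force: 58.9
time: 22.9
tool_pos: [492.5, -21.1, 240.2]
eef_rot: [-0.001, 0.479, 0.878, -0.0]
ft_force: [-0.2, 0.4, -0.6]
grip_width: 17.8
gripper_force: 58.9
t 22.9 pos [492.5 -21.1 240.2] phi 0.572 q [-0.16 -0.04  1.52  0.    1.66 -0.73] F [-0.2  0.4 -0.6] w 17.8
shift [-0.0009 -0.0002  0.0902] spin 0.002
```

```bash
python3 -m jog '[[-0.001,0,0.02,0,0.8],[-0.001,0,0.04,0,0.8],[-0.001,0,0.05,0,0.8],[-0.001,0,0.058,0,0.8],[-0.001,0,0.066,0,0.8],[-0.001,0,0.074,0,0.8],[-0.001,0,0.074,0,0.8]]'; python3 -m jog '[[0,0,0.015,0,0.8],[0,0,0.03,0,0.8],[0,0,0.037,0,0.8],[0,0,0.037,0,0.8],[0,0,0.037,0,0.8]]'; python3 to.py 492.7 -21.9 114 0.57
```

```text
time: 23.48
tool_pos: [492.7, -22.8, 165.8]
eef_rot: [-0.001, 0.48, 0.877, -0.0]
ft_force: [0.1, -0.0, -0.9]
grip_width: 18.1
gripper_force: 58.9
time: 23.9
tool_pos: [493.5, -23.2, 130.6]
eef_rot: [0.0, 0.48, 0.877, 0.0]
ft_force: [0.3, -0.2, -0.6]
grip_width: 18.1
gripper_force: 58.9
t 23.9 pos [493.5 -23.2 130.6] phi 0.57 q [-0.16  0.02  1.69  0.    1.43 -0.73] F [ 0.3 -0.2 -0.6] w 18.1
shift [ 0.0015 -0.      0.0166] spin -0.0
```

```bash
python3 -m jog '[[0,0,0.003,0,0.8],[0,0,0.006,0,0.8],[0,0,0.009,0,0.8],[0,0,0.01,0,0.8],[0,0,0.01,0,0.8]]'; python3 -m jog '[[0,0,0,0,0.8],[0,0,0,0,0.4],[0,0,0,0,0],[0,0,0,0,0],[0,0,0,0,0]]'; python3 -m jog '[[0,0,-0.02,0,0],[0,0,-0.05,0,0],[0,0,-0.075,0,0],[0,0,-0.075,0,0],[0,0,-0.075,0,0]]'; python3 to.py 492.5 236.1 195 0.57
```

```text
time: 24.32
tool_pos: [494.2, -23.4, 123.8]
eef_rot: [0.002, 0.48, 0.877, 0.0]
ft_force: [-5.7, -0.1, 11.7]
grip_width: 18.0
gripper_force: 60.2
time: 24.73
tool_pos: [493.2, -23.1, 119.9]
eef_rot: [-0.0, 0.48, 0.877, -0.0]
ft_force: [1.3, 0.3, 0.6]
grip_width: 42.9
gripper_force: 0.0
time: 25.15
tool_pos: [494.4, -23.3, 196.9]
eef_rot: [0.002, 0.48, 0.877, 0.001]
ft_force: [-0.2, -0.1, -0.5]
grip_width: 42.8
gripper_force: 0.0
t 25.15 pos [494.4 -23.3 196.9] phi 0.57 q [-0.16 -0.02  1.59  0.    1.56 -0.73] F [-0.2 -0.1 -0.5] w 42.8
shift [0.2194 0.1384 0.0018] spin -0.0
```

Seated at 124 as predicted. Last is probe D, for well 1.

```bash
python3 -m jog '[[0.033,0.021,0,0,0],[0.066,0.042,0,0,0],[0.1,0.063,0,0,0],[0.133,0.084,0,0,0],[0.166,0.105,0,0,0],[0.2,0.126,0,0,0],[0.219,0.138,0,0,0],[0.219,0.138,0,0,0],[0.219,0.138,0,0,0],[0.219,0.138,0,0,0]]'; python3 to.py 492.5 236.1 107 0.57
```

```text
time: 25.98
tool_pos: [490.8, 235.0, 193.6]
eef_rot: [-0.001, 0.48, 0.877, -0.001]
ft_force: [-0.6, 1.3, -0.2]
grip_width: 42.6
gripper_force: 0.0
t 25.98 pos [490.8 235.  193.6] phi 0.57 q [ 0.34  0.1   1.48 -0.    1.57 -0.23] F [-0.6  1.3 -0.2] w 42.6
shift [-0.      0.0023  0.0866] spin 0.0
```

```bash
python3 -m jog '[[0,0.002,0.03,0,0],[0,0.002,0.06,0,0],[0,0.002,0.086,0,0],[0,0.002,0.086,0,0],[0,0.002,0.086,0,0],[0,0.002,0.086,0,0.4],[0,0.002,0.086,0,0.8],[0,0.002,0.086,0,0.8],[0,0.002,0.086,0,0.8],[0,0.002,0.086,0,0.8]]'; python3 to.py 492.5 236.1 105 0.57;python3 -m jog '[[0,0,-0.02,0,0.8],[0,0,-0.05,0,0.8],[0,0,-0.09,0,0.8],[0,0,-0.13,0,0.8],[0,0,-0.13,0,0.8],[0,0,-0.13,0,0.8],[0,0,-0.13,0,0.8]]'; python3 to.py 483.1 53.8 240 0.57
```

```text
time: 26.82
tool_pos: [494.6, 236.8, 112.0]
eef_rot: [0.002, 0.48, 0.877, 0.001]
ft_force: [-0.8, -1.8, 4.9]
grip_width: 18.2
gripper_force: 58.9
t 26.82 pos [494.6 236.8 112. ] phi 0.57 q [ 0.34  0.15  1.59 -0.    1.4  -0.23] F [-0.8 -1.8  4.9] w 18.2
shift [ 0.0005 -0.0021  0.007 ] spin -0.0
time: 27.4
tool_pos: [492.9, 236.9, 239.3]
eef_rot: [-0.0, 0.48, 0.877, 0.0]
ft_force: [0.1, -0.3, -1.0]
grip_width: 18.4
gripper_force: 58.9
t 27.4 pos [492.9 236.9 239.3] phi 0.57 q [ 0.34  0.08  1.4   0.    1.66 -0.23] F [ 0.1 -0.3 -1. ] w 18.4
shift [-0.1489 -0.1071 -0.0008] spin 0.0
```

```bash
python3 -m jog '[[-0.032,-0.023,0,0,0.8],[-0.064,-0.046,0,0,0.8],[-0.096,-0.069,0,0,0.8],[-0.128,-0.092,0,0,0.8],[-0.149,-0.107,0,0,0.8],[-0.149,-0.107,0,0,0.8],[-0.149,-0.107,0,0,0.8],[-0.149,-0.107,0,0,0.8],[-0.149,-0.107,0,0,0.8]]'; python3 to.py 483.1 53.8 165 0.57
```

```text
time: 28.15
tool_pos: [483.0, 54.7, 238.2]
eef_rot: [-0.001, 0.479, 0.878, -0.0]
ft_force: [0.6, 0.7, -1.0]
grip_width: 18.1
gripper_force: 59.0
t 28.15 pos [483.   54.7 238.2] phi 0.572 q [-0.   -0.05  1.54  0.    1.65 -0.58] F [ 0.6  0.7 -1. ] w 18.1
shift [-0.0009 -0.0003  0.0732] spin 0.002
```

```bash
python3 -m jog '[[-0.001,0,0.02,0,0.8],[-0.001,0,0.04,0,0.8],[-0.001,0,0.05,0,0.8],[-0.001,0,0.058,0,0.8],[-0.001,0,0.066,0,0.8],[-0.001,0,0.074,0,0.8],[-0.001,0,0.074,0,0.8]]'; python3 -m jog '[[0,0,0.015,0,0.8],[0,0,0.03,0,0.8],[0,0,0.037,0,0.8],[0,0,0.037,0,0.8],[0,0,0.037,0,0.8]]'; python3 to.py 483.1 53.8 114 0.57
```

```text
time: 28.73
tool_pos: [483.2, 53.0, 163.8]
eef_rot: [-0.001, 0.48, 0.878, -0.001]
ft_force: [-0.3, 0.2, -1.1]
grip_width: 17.9
gripper_force: 59.0
time: 29.15
tool_pos: [484.1, 52.8, 128.7]
eef_rot: [0.0, 0.48, 0.877, 0.0]
ft_force: [1.5, -0.1, -1.0]
grip_width: 18.3
gripper_force: 59.0
t 29.15 pos [484.1  52.8 128.7] phi 0.57 q [-0.01  0.01  1.71  0.    1.43 -0.58] F [ 1.5 -0.1 -1. ] w 18.3
shift [ 0.0014 -0.0003  0.0147] spin -0.0
```

```bash
python3 -m jog '[[0,0,0.003,0,0.8],[0,0,0.006,0,0.8],[0,0,0.009,0,0.8],[0,0,0.01,0,0.8],[0,0,0.01,0,0.8]]'; python3 -m jog '[[0,0,0,0,0.8],[0,0,0,0,0.4],[0,0,0,0,0],[0,0,0,0,0],[0,0,0,0,0]]'; python3 -m jog '[[0,0,-0.02,0,0],[0,0,-0.05,0,0],[0,0,-0.075,0,0],[0,0,-0.075,0,0],[0,0,-0.075,0,0]]'; python3 to.py 454.2 76.1 190 0.91;  python3 - <<'E'
from h import *
p,d=shot('scene');crop('scene',190,90,220,190,3,'c6.png')
W=world('scene',d)
u,v=proj('scene',[454.2,76.1,90]).round().astype(int)
print(u,v,W[v-6:v+7:2,u,2].round(1),W[v,u-4:u+5:2].round(1).tolist())
u,v=335,230
for x,y in((567.9,-12.3),(558.4,63.1),(492.7,-21.9),(483.1,53.8)):
    m=(abs(W[...,0]-x)<16)&(abs(W[...,1]-y)<16)&(W[...,2]>95)&(W[...,2]<140);P=W[m]
    print(len(P),np.percentile(P[:,2],98).round(1),P.mean(0).round(1)-[x,y,0])
E
```

```text
time: 29.57
tool_pos: [484.8, 52.7, 121.9]
eef_rot: [0.001, 0.48, 0.877, 0.001]
ft_force: [-4.8, -0.9, 12.3]
grip_width: 18.1
gripper_force: 60.5
time: 29.98
tool_pos: [483.8, 52.8, 118.0]
eef_rot: [-0.0, 0.48, 0.877, -0.0]
ft_force: [-1.0, 0.0, 0.4]
grip_width: 42.3
gripper_force: 0.0
time: 30.4
tool_pos: [485.0, 52.8, 195.0]
eef_rot: [0.002, 0.48, 0.877, 0.001]
ft_force: [-0.0, -0.5, -0.2]
grip_width: 42.9
gripper_force: 0.0
t 30.4 pos [485.   52.8 195. ] phi 0.57 q [-0.01 -0.04  1.61  0.    1.56 -0.58] F [-0.  -0.5 -0.2] w 42.9
shift [ 0.0363 -0.0133  0.0048] spin -0.34
356 181 [103.4 104.8 101.8  93.8  93.2  90.3  84. ] [[465.8, 74.4, 95.7], [461.6, 77.2, 95.4], [456.4, 79.1, 93.8], [455.8, 85.3, 97.9], [447.3, 84.2, 92.1]]
106 129.2 [  3.4   3.  115.9]
110 129.6 [  3.7   4.4 116.3]
94 130.1 [  3.5   4.  115.9]
109 129.4 [  4.4   3.6 115.6]
```

View pics/c6.png

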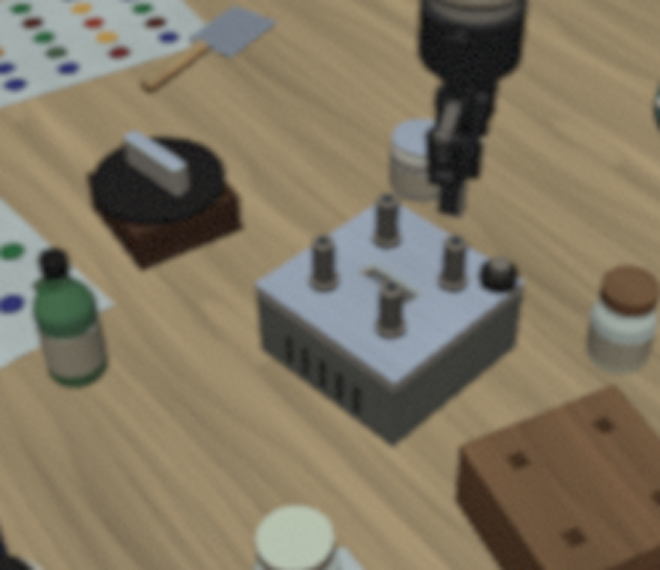

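The crop shows all four probes home in the calibrator, the stand empty, the cover on the rest, and the button at (498,272). Now the button.

```bash
python3 -m jog '[[0.02,-0.007,0,-0.1,1],[0.0363,-0.0133,0,-0.2,1],[0.0363,-0.0133,0,-0.34,1],[0.0363,-0.0133,0,-0.34,1],[0.0363,-0.0133,0,-0.34,1],[0.0363,-0.0133,0,-0.34,1],[0.0363,-0.0133,0,-0.34,1]]'; python3 to.py 454.2 76.1 122 0.91
```

```text
time: 31.03
tool_pos: [453.1, 75.9, 192.6]
eef_rot: [-0.001, 0.325, 0.946, -0.0]
ft_force: [0.3, 0.2, -0.4]
grip_width: 0.1
gripper_force: 0.0
t 31.03 pos [453.1  75.9 192.6] phi 0.908 q [ 0.04 -0.1   1.67 -0.    1.57 -0.87] F [ 0.3  0.2 -0.4] w 0.1
shift [-0.0008  0.0009  0.0706] spin -0.002
```

```bash
python3 -m jog '[[-0.001,0.001,0.03,0,1],[-0.001,0.001,0.055,0,1],[-0.001,0.001,0.07,0,1],[-0.001,0.001,0.07,0,1],[-0.001,0.001,0.07,0,1]]'; python3 -m jog '[[0,0,0.003,0,1],[0,0,0.006,0,1],[0,0,0.006,0,1],[0,0,0.006,0,1]]';python3 to.py 454.2 76.1 110 0.91
```

```text
time: 31.45
tool_pos: [454.1, 76.1, 123.0]
eef_rot: [-0.001, 0.325, 0.946, -0.0]
ft_force: [-1.7, -0.3, 2.0]
grip_width: 0.1
gripper_force: 0.7
time: 31.78
tool_pos: [455.5, 76.2, 118.6]
eef_rot: [0.001, 0.325, 0.946, 0.0]
ft_force: [0.5, -1.2, 2.8]
grip_width: 0.6
gripper_force: 1.8
t 31.78 pos [455.5  76.2 118.6] phi 0.91 q [ 0.04 -0.04  1.78 -0.    1.41 -0.87] F [ 0.5 -1.2  2.8] w 0.6
shift [ 0.001  -0.001   0.0086] spin -0.0
```

```bash
python3 -m jog '[[0,0,0.002,0,1],[0,0,0.004,0,1],[0,0,0.006,0,1],[0,0,0.006,0,1],[0,0,0.006,0,1]]';python3 to.py 454.2 76.1 110 0.91
```

```text
time: 32.2
tool_pos: [455.7, 76.3, 117.5]
eef_rot: [0.002, 0.324, 0.946, 0.001]
ft_force: [-10.1, -0.7, 27.6]
grip_width: -0.5
gripper_force: 13.6
t 32.2 pos [455.7  76.3 117.5] phi 0.91 q [ 0.04 -0.04  1.78 -0.    1.4  -0.87] F [-10.1  -0.7  27.6] w -0.5
shift [ 0.0011 -0.0011  0.0075] spin 0.0
```

Firm stop at 27 N after about 6 mm of travel, so the button is fully down. Retreating and checking.

```bash
python3 -m jog '[[0,0,-0.03,0,1],[0,0,-0.06,0,1],[0,0,-0.1,0,1],[0,0,-0.13,0,1],[0,0,-0.13,0,1]]'; python3 -m jog '[[0.04,0,0,0,1],[0.08,0,0,0,1],[0.12,0,0,0,1],[0.15,0,0,0,1],[0.15,0,0,0,1],[0.15,0,0,0,1]]'
python3 - <<'E'
from h import *
for n in('scene','top'):
    p,d=shot(n);W=world(n,d)
    rect(W,(170,100,290,200) if n=='scene' else (390,150,480,240),41,50,'rest')
    b=(170,100,290,200) if n=='scene' else (390,150,480,240)
    Z=W[b[1]:b[3],b[0]:b[2]].reshape(-1,3)
    for lo,hi in((49,60),(75,95)):
        P=Z[(Z[:,2]>lo)&(Z[:,2]<hi)];c=cv2.minEnclosingCircle(P[:,:2].astype(np.float32));print(n,lo,len(P),np.round(c[0],1),round(c[1],1),P.mean(0).round(1))
    P=Z[(Z[:,2]>51)&(Z[:,2]<60)]
    A=np.c_[P[:,:2],np.ones(len(P))];print('slope',np.linalg.lstsq(A,P[:,2],rcond=None)[0][:2].round(3))
a=cv2.resize(load('scene')[0][100:240,190:410,::-1],None,fx=3,fy=3,interpolation=cv2.INTER_CUBIC);cv2.imwrite('pics/c7.png',a)
cv2.imwrite('pics/c8.png',cv2.resize(load('top')[0][100:300,220:480,::-1],None,fx=3,fy=3,interpolation=cv2.INTER_CUBIC))
E
python3 to.py 0 0 0 0
```

```text
time: 32.62
tool_pos: [457.6, 76.6, 249.1]
eef_rot: [0.007, 0.324, 0.946, 0.003]
ft_force: [0.1, -0.6, 1.0]
grip_width: -0.1
gripper_force: 0.0
time: 33.12
tool_pos: [335.2, 169.1, 240.9]
eef_rot: [0.0, 0.323, 0.946, 0.0]
ft_force: [-0.0, -0.1, 0.1]
grip_width: 0.0
gripper_force: 0.0
rest 169 ctr [ 604.4 -312.2] size [578.7 175.5] ang 1.41 mean [ 604.4 -251.9   45.5]
scene 49 890 [ 611.9 -303.3] 298.7 [ 592.9 -242.    53.5]
scene 75 507 [ 628.  -144.1] 147.7 [ 653.9 -123.5   83.2]
slope [0.001 0.004]
rest 149 ctr [ 583.9 -249.2] size [119.4 111.2] ang 1.463 mean [ 571.8 -237.8   46.7]
top 49 1445 [ 588.  -246.7] 70.3 [ 585.6 -251.3   54.5]
top 75 179 [ 585.9 -252. ] 37.5 [ 585.7 -251.1   85.6]
slope [-0.    -0.004]
t 33.22 pos [336.4 168.2 240.9] phi 0.91 q [ 0.31 -0.31  1.75 -0.    1.7  -0.6 ] F [-0.2  0.3 -0.5] w -0.1
shift [ 0.1624 -0.3392  0.2409] spin 0.91
```

View pics/c7.png

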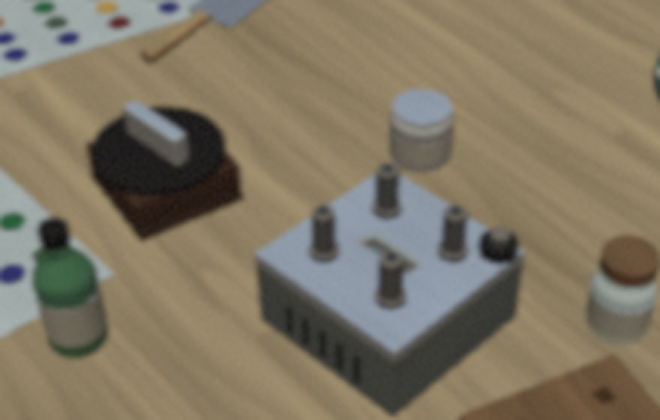

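View pics/c8.png

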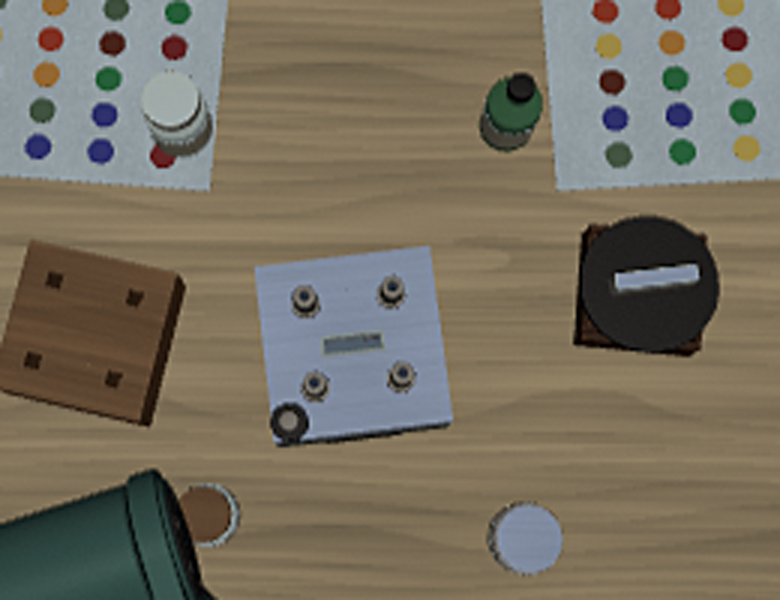

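The views show four probes home, the cover flat and nearly centred on the rest (about 3 mm off), the bystanders in place, and the arm clear. Handing in.

```bash
python3 -c "
from station import ctrl
print(ctrl.sign_off())"
```

```text
the job is handed in; nothing more can be done
None
```

I handed the job in at about 33 s of the 208 s: the last pictures show the cover flat on the rest about 3 mm off centre, all four probes home and the bystanders in place. The start button bottomed out at 27 N before I let go; sign-off returned no verdict, and I did not measure that the button came back up.

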